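# Lean the bread board against the splash wall

## Robot

A 6-joint arm with a two-finger parallel gripper is mounted at the origin on the work surface. World frame = base frame: x ahead of the robot, y to its left, z up, the work surface at z = 0. Lengths are in m, angles in rad, forces in N, time in s.
With the tool pointing down it reaches from about 0.35 to 0.85 m from the base axis. Payload 8.1 kg.
Tool frame: the origin (TCP) lies at the very end of the fingers, on their centre line; the grasp point (between the pads) lies 19 mm behind it (bot.hold_point_z is the distance from the TCP to the grasp point, in m); z points along the fingers, y is the direction in which the jaws open and shut (so a half turn about z gives the same grasp; the last joint's range is limited). The gripper opens to 85 mm and grips with 20 to 120 N. Pads are 22 mm wide; open, the fingers measure 114 mm over their backs; the gripper's body (76 mm by 85 mm) begins 54 mm behind the grasp point. The pads swing forward as they close: fully open they stand 13 mm farther back than shut.
Start: joints at [1.129, 0.13, 1.488, -0, 1.523, -0.085], TCP at [0.21, 0.562, 0.231] pointing down, gripper open.
Joint ranges: [-2.96, 2.96], [-0.89, 2.26], [0.02, 2.5], [-1.34, 4.48], [0, 2.73], [-2.66, 2.66]. Speed limits (rad/s): [2.39, 2.39, 2.79, 3.14, 3.14, 3.14].

## Interface

Orientations are given as a unit quaternion [w, x, y, z].
In Python, from bench import status, eyes, bot, finder gives the robot as it stands. The module is installed in compiled form; this text tells all that it offers.
- The arm moves only by the tool step_arm, never from a script. Its argument "rows" is a list of rows, each an object of numbers: "jaw": the opening, from -1 (shut) to 1 (fully open); "x", "y", "z": the shift along the tool's x, y, z in m; "wx", "wy", "wz": the turn, a rotation vector about the tool's x, y, z in rad. A call has 1 to 20 rows; each row is the pose to reach, as a shift and turn from the pose commanded when the call began, along the tool's axes at that moment; what a row does not reach only later rows make up. A row lasts 1/8 s, in which the tool goes at most 62.5 mm and 10.7 degrees, less where a joint would pass 70% of its speed; a pose out of reach is approached as far as the arm can. A call with a gripper value outside its range is refused whole. The fingers move at their own pace and stop on an object; "grip_force" is the grip in N (left out, the last holds). Time passes only in rows, so rows that repeat a pose let the fingers close. It gives the time, the measured TCP pose, the force and the opening at its end, in the units of the state.
- status.state(): the state, without advancing time (a new reading comes with each control period).
- eyes.read_camera(name): name is "scene" or "top"; returns a dict with "image" (384x512x3 uint8, blue, green, red), "camera_matrix" (3x3 intrinsics, pixels), "world_to_cam" (4x4, takes a point from world to camera coordinates). Camera axes: x right, y down, z forward; pixel columns grow to the right and rows downward; lengths in m; the calibration is good to about 2 mm. A picture is of the moment at which its call begins. There is no depth.
- bot.job_done(): hands the job in, once; it reports no verdict.
Trained networks look in a picture, given as the dict that the camera call returned (one of the last four; its "shot" number tells which), for a name from the list of things; names that differ only in an ending like _2 or _b are one class to them, and where a whole thing is asked for, a point or a joint stands for the part that bears it (a point fixed in the world has none). Each returns a list of dicts, best first, with "conf" (0 to 1); they miss things now and then, are a little off and sometimes report something else, mostly with a low value. They report only what shows in the picture. A call takes as long as a camera call. They do not tell look-alikes from the thing itself.
- finder.look_for(target, picture): "centre" ([column, row] in pixels, amid what is visible of it).
The state is a dict: "clock": time; "q": joint angles; "qvel": joint speeds; "effort": joint torques, N m; "ee_pos": TCP position; "ee_rot": TCP orientation; "force": force on the tool from outside, world axes, zero at the start; "torque": the same for the moment, N m; "opening": opening from 0.0 (shut) to 1.0 (fully open).
Only numpy, scipy, OpenCV 4.12 (cv2) and the standard library are available. Lean on these libraries where they do the work, as an engineer would, in place of code of your own. Each camera call takes 0.05 s, during which the arm holds its last target. There are 200 camera calls.

## Task

Take the plain rectangular bread board out of the wooden rack and lean it against the low steel wall, near the wall's middle: foot on the bench in the gap behind the wooden stop strip, nearer the strip than the wall, upper part resting back on the wall. Set it down rather than dropping it. Leave the paddle-shaped board in its slot.

Things in the scene. Friction and masses are not known exactly. Their poses are not given: they have to be found in the camera images.
- board: Plain rectangular pale wooden board, 150 wide (x), 16 thick (y), 190 tall (z), about 0.3 kg. Origin: centre of its foot. Starts upright (z up) in either of two slots, 120 mm apart along y, of a fixed dark wooden rack (160 x 220, 45 high; slots 20 wide, 35 deep, along x): foot 10 mm above the bench; raise it over 35 mm to free it. The paddle is in the other slot.
- board_top (a point): Centre of the rectangular board's top edge face, 190 mm from its origin along its z. A good place to pinch the board, across its 16 mm thickness (along its y).
- paddle: Bystander: paddle-shaped board of the same wood, 130 wide, 16 thick, 150 tall with a 36 mm wide neck pointing up, upright in the other slot of the rack. Origin: centre of its foot.
- guard: Low fixed steel wall, 300 long (x), 15 thick, 110 high, and a pale wooden stop strip, 300 long, 20 wide, 18 high, parallel in front of it. Origin: on the bench at the foot of the wall's front face, mid-length; y points into the wall, away from the strip, z up. Wall at y = 0 to 15, strip at y = -85 to -65 mm; the 65 mm gap between has the bench as floor.
Not all that is in view belongs to the job. Leave any pink look-alike of the board alone.

How it is judged:
By the outcome, as a careful person would: the job done as asked, in the order asked, and still so for the second after the job is handed in, with the robot touching nothing.
It also fails if it takes over 38 s, if anything falls off the work surface, if the arm or the gripper's body presses on something with over 40 N, if the wrist force passes 120 N, or if a joint passes its speed limit or range.

## Working session

There is one attempt and no reset: what is moved stays moved. The work goes in short steps, Python scripts to look and compute and a tool call to move; the robot and the scene stay as the last step left them, time stands still between calls to the robot, and variables do not carry over. Pictures are saved under pics/ and viewed, about 8 in all and at most 12, crops included, and the job is handed in when it is done.

Besides the shell and the picture viewer there is one more tool, called after "Emit:" by a JSON object that holds its "name" and its "arguments", one argument or row to a line. step_arm: Moves the arm, as the interface text tells. Its arguments: {"type":"object","properties":{"rows":{"type":"array","items":{"type":"object","properties":{"jaw":{"type":"number"},"x":{"type":"number"},"y":{"type":"number"},"z":{"type":"number"},"wx":{"type":"number"},"wy":{"type":"number"},"wz":{"type":"number"}}}},"grip_force":{"type":"number"}},"required":["rows"]}

```bash
mkdir -p pics; cat > h.py <<'E'
from bench import status, eyes, bot, finder
import numpy as np, cv2
def cast(p,uv,z):
    K=p["camera_matrix"];T=np.array(p["world_to_cam"]);R=T[:3,:3];c=-R.T@T[:3,3]
    d=R.T@np.linalg.inv(K)@np.array([uv[0],uv[1],1.]);return c+d*(z-c[2])/d[2]
def proj(p,X):
    T=np.array(p["world_to_cam"]);c=(T[:3,:3]@np.array(X).T).T+T[:3,3];q=(np.array(p["camera_matrix"])@c.T).T;return q[:,:2]/q[:,2:]
E
python3 - <<'E'
from h import *
ims=[]
for n in("scene","top"):
    p=eyes.read_camera(n);cv2.imwrite(f"pics/{n}0.png",cv2.resize(p["image"],(800,600),interpolation=cv2.INTER_CUBIC))
    T=np.array(p["world_to_cam"]);print(n,"cam",-T[:3,:3].T@T[:3,3])
    for t in("board","board_top","paddle","guard"):
        for r in finder.look_for(t,p)[:3]:print(t,np.round(r["centre"],1),round(r["conf"],2),[cast(p,r["centre"],z).round(3) for z in(0,.2)])
s=status.state();print(s["ee_pos"],s["ee_rot"],s["clock"],s["opening"],bot.hold_point_z)
E
```

```text
scene cam [ 0.9347995  -0.47358154  0.57624994]
board [129.9 214.1] 0.97 [array([ 0.122, -0.143,  0.   ]), array([ 0.404, -0.257,  0.2  ])]
board [185.6 253.6] 0.77 [array([ 0.35 , -0.132,  0.   ]), array([ 0.553, -0.251,  0.2  ])]
board_top [130.6 214.8] 0.82 [array([ 0.126, -0.143,  0.   ]), array([ 0.407, -0.258,  0.2  ])]
board_top [185.4 253.6] 0.58 [array([ 0.349, -0.132,  0.   ]), array([ 0.553, -0.251,  0.2  ])]
paddle [246.9 292.1] 0.65 [array([ 0.53 , -0.114,  0.   ]), array([ 0.671, -0.239,  0.2  ])]
top cam [0.36831535 0.01449737 1.04866717]
board [351.5 182. ] 0.98 [array([ 0.494, -0.225,  0.   ]), array([ 0.47 , -0.179,  0.2  ])]
board [354.8 256.5] 0.68 [array([ 0.283, -0.234,  0.   ]), array([ 0.3  , -0.186,  0.2  ])]
board_top [350.3 182.1] 0.73 [array([ 0.494, -0.221,  0.   ]), array([ 0.47 , -0.176,  0.2  ])]
board_top [352.7 263.2] 0.63 [array([ 0.265, -0.228,  0.   ]), array([ 0.284, -0.182,  0.2  ])]
paddle [335.8 144.6] 0.97 [array([ 0.602, -0.18 ,  0.   ]), array([ 0.558, -0.143,  0.2  ])]
guard [173.8 148.4] 0.79 [array([0.584, 0.29 , 0.   ]), array([0.543, 0.237, 0.2  ])]
[0.20954472 0.56221417 0.23127274] [-9.47028791e-06  1.77462351e-01  9.84127590e-01 -1.13026421e-05] 0.5 1.0002246326025854 0.0187
```

View pics/scene0.png

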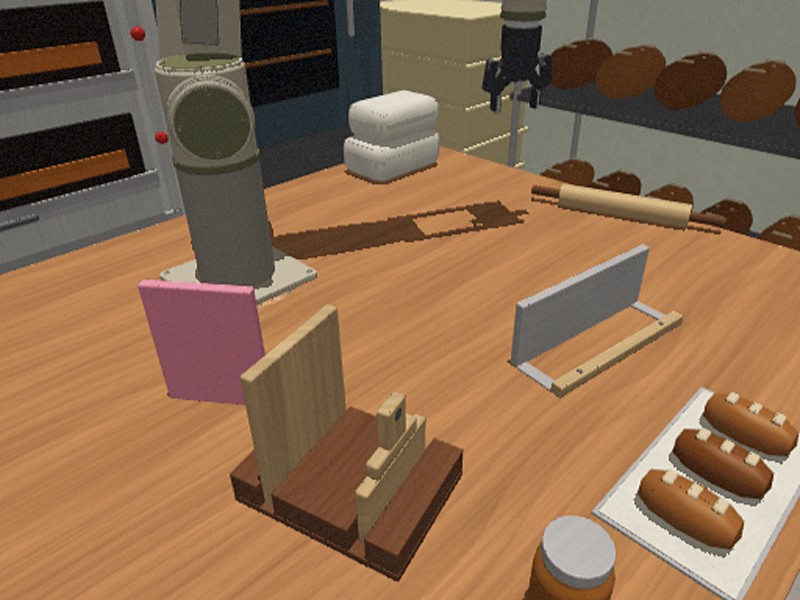

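View pics/top0.png

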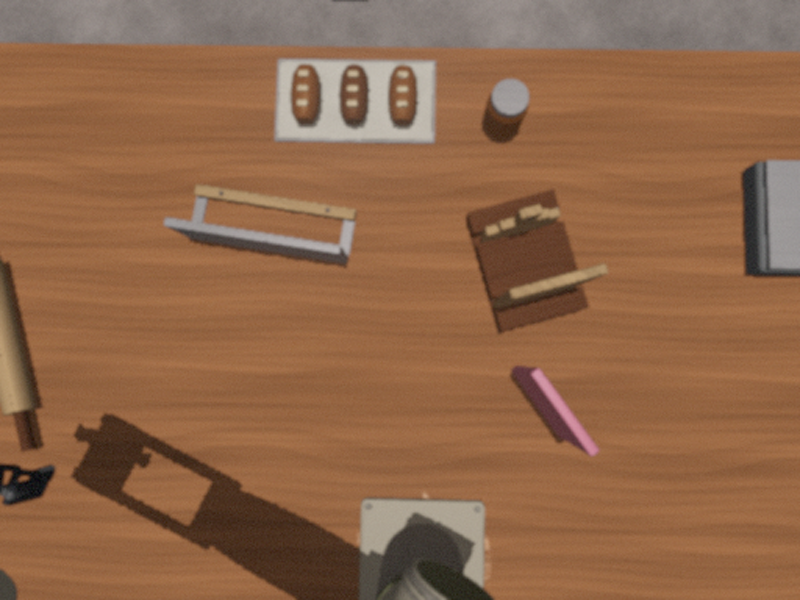

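The scene shows the rectangular board in the rack slot nearer the robot, with its top edge at about (243,378)-(337,307). The paddle is in the other slot and the pink decoy is separate. In the top view (scaled pixels) the board's top edge runs (512,295)-(606,268), the strip is at (196,190)-(354,213), and the wall is on the robot side of the strip. I'll fit poses and check them with an overlay.

```bash
cat >> h.py <<'E'
def W(pose,P):
    x,y,a=pose;P=np.atleast_2d(np.array(P,float));c,s=np.cos(a),np.sin(a)
    return np.c_[x+c*P[:,0]-s*P[:,1],y+s*P[:,0]+c*P[:,1],P[:,2]]
def box(x0,x1,y0,y1,z0,z1):
    return [[x,y,z] for x in(x0,x1) for y in(y0,y1) for z in(z0,z1)]
def draw(img,p,pose,b,col,s):
    q=proj(p,W(pose,b))*s+(s-1)/2
    for i in range(8):
        for k in(1,2,4):
            if not i&k: cv2.line(img,tuple(int(v) for v in np.round(q[i])),tuple(int(v) for v in np.round(q[i|k])),col,1)
E
cat > fit.py <<'E'
from h import *
from scipy.optimize import least_squares
S=eyes.read_camera("scene");T=eyes.read_camera("top")
k=.64
def fit(obs,x0):
    f=lambda v:np.concatenate([(proj(p,W(v,P))[0]-np.array(uv)*k) for p,P,uv in obs])
    r=least_squares(f,x0,loss="soft_l1");print(r.x.round(4),"res px",r.fun.round(1));return r.x
# guard frame: y into the wall (towards robot, -x world)
g=fit([(T,[.15,-.075,.018],(355,213.5)),(T,[-.15,-.075,.018],(196,190.5)),
 (S,[.15,0,.11],(514,305)),(S,[.15,0,0],(513,362)),(S,[.15,-.085,0],(558,394)),(S,[-.15,-.085,.018],(682,316))] if 0 else
 [(T,[.15,-.075,.018],(196,190.5)),(T,[-.15,-.075,.018],(355,213.5)),
 (S,[-.15,0,.11],(514,305)),(S,[-.15,0,0],(513,362)),(S,[-.15,-.085,0],(558,394)),(S,[.15,-.085,.018],(682,316))],[.55,.22,1.7])
b=fit([(T,[-.075,0,.2],(512,295)),(T,[.075,0,.2],(606,268)),(S,[-.075,0,.2],(337,308)),(S,[.075,0,.2],(243,378))],[.47,-.18,-1.3])
out=np.zeros((600,800,3),np.uint8)
def crop(p,x,y,w,h,ox,oy,s):
    im=cv2.resize(p["image"],None,fx=s,fy=s,interpolation=cv2.INTER_CUBIC)
    draw(im,p,g,box(-.15,.15,0,.015,0,.11),(0,0,255),s);draw(im,p,g,box(-.15,.15,-.085,-.065,0,.018),(0,255,0),s)
    draw(im,p,b,box(-.075,.075,-.008,.008,.01,.2),(255,0,0),s)
    out[oy:oy+h*s,ox:ox+w*s]=im[y*s:(y+h)*s,x*s:(x+w)*s]
crop(T,100,105,133,75,0,0,3);crop(T,290,110,133,100,400,0,3)
crop(S,310,150,133,100,0,300,3);crop(S,140,190,133,100,400,300,3)
cv2.imwrite("pics/fit.png",out)
E
python3 fit.py
```

```text
[0.56   0.2937 1.4123] res px [-0.7 -0.7 -0.2  2.3  3.3 -0.  -0.1  2.5 -1.7  1.3 -0.3 -0.8]
[ 0.4789 -0.1936 -1.3237] res px [-1.4 -3.   1.3 -0.4 -1.2 -2.   0.  -0.4]
```

View pics/fit.png

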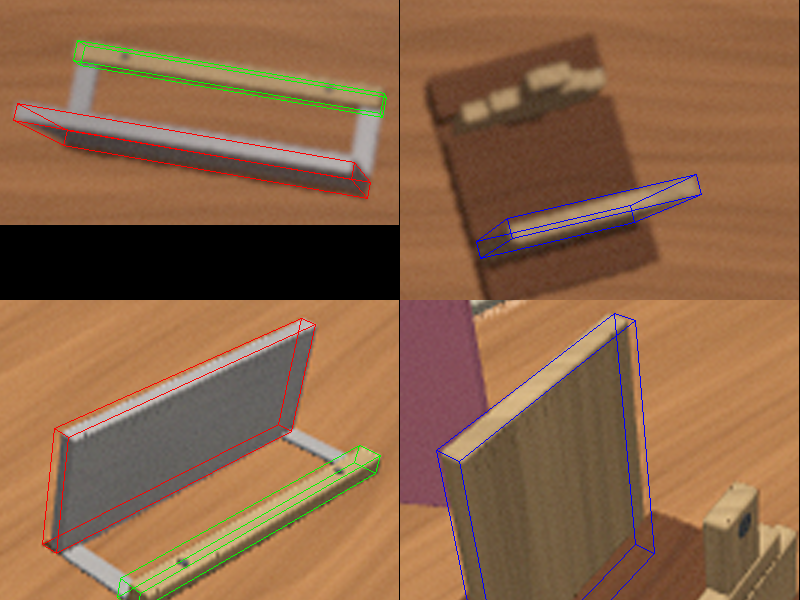

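The overlay agrees to about 3 mm, though the guard's yaw is nearer 1.425. Next I work out the move to above the board.

```bash
cat >> h.py <<'E'
from scipy.spatial.transform import Rotation as Ro
def tgt(pos,yaw,tilt=0):
    "shift+turn in tool axes; yaw: world angle of tool y (tool down), tilt: about tool x"
    s=status.state();q=s["ee_rot"];R=Ro.from_quat([q[1],q[2],q[3],q[0]])
    y=np.array([np.cos(yaw),np.sin(yaw),0]);z=np.array([0,0,-1.]);x=np.cross(y,z)
    G=Ro.from_matrix(np.c_[x,y,z])*Ro.from_rotvec([tilt,0,0])
    print("shift",R.inv().apply(np.array(pos)-s["ee_pos"]).round(4),"turn",(R.inv()*G).as_rotvec().round(4),
      "| now",np.round(s["ee_pos"],4),"F",np.round(s["force"],1),"op",round(s["opening"],3),"t",s["clock"],"q",np.round(s["q"],2))
    return G.as_matrix()
E
python3 -c "
from h import *
tgt([.479,-.194,.265],.247)"
```

```text
shift [-0.5166 -0.6145 -0.0337] turn [-1.00e-04  0.00e+00  9.67e-01] | now [0.2095 0.5622 0.2313] F [-0.5  0.8  0.6] op 0.996 t 0.6 q [ 1.13  0.13  1.49 -0.    1.52 -0.09]
```

Emit:
{"name": "step_arm", "arguments": {
  "rows": [
    {"z":-0.034,"jaw":0.6},
    {"x":-0.517,"y":-0.6145,"z":-0.034,"wz":0.967,"jaw":0.6},
    {"x":-0.517,"y":-0.6145,"z":-0.034,"wz":0.967,"jaw":0.6},
    {"x":-0.517,"y":-0.6145,"z":-0.034,"wz":0.967,"jaw":0.6},
    {"x":-0.517,"y":-0.6145,"z":-0.034,"wz":0.967,"jaw":0.6},
    {"x":-0.517,"y":-0.6145,"z":-0.034,"wz":0.967,"jaw":0.6},
    {"x":-0.517,"y":-0.6145,"z":-0.034,"wz":0.967,"jaw":0.6},
    {"x":-0.517,"y":-0.6145,"z":-0.034,"wz":0.967,"jaw":0.6},
    {"x":-0.517,"y":-0.6145,"z":-0.034,"wz":0.967,"jaw":0.6},
    {"x":-0.517,"y":-0.6145,"z":-0.034,"wz":0.967,"jaw":0.6},
    {"x":-0.517,"y":-0.6145,"z":-0.034,"wz":0.967,"jaw":0.6},
    {"x":-0.517,"y":-0.6145,"z":-0.034,"wz":0.967,"jaw":0.6},
    {"x":-0.517,"y":-0.6145,"z":-0.034,"wz":0.967,"jaw":0.6},
    {"x":-0.517,"y":-0.6145,"z":-0.034,"wz":0.967,"jaw":0.6},
    {"x":-0.517,"y":-0.6145,"z":-0.034,"wz":0.967,"jaw":0.6},
    {"x":-0.517,"y":-0.6145,"z":-0.034,"wz":0.967,"jaw":0.6},
    {"x":-0.517,"y":-0.6145,"z":-0.034,"wz":0.967,"jaw":0.6},
    {"x":-0.517,"y":-0.6145,"z":-0.034,"wz":0.967,"jaw":0.6}
  ]
}}

```text
invalid input at $.rows[0]: expected keys jaw, x, y, z, wx, wy, wz
```

```bash
python3 - <<'E'
from h import *
tgt([.479,-.194,.17],.247)
p=eyes.read_camera("scene")
im=cv2.resize(p["image"],None,fx=3,fy=3,interpolation=cv2.INTER_CUBIC)
draw(im,p,[.479,-.1936,-1.3237],box(-.075,.075,-.008,.008,.01,.2),(255,0,0),3)
q=proj(p,[status.state()["ee_pos"]])[0]*3;cv2.circle(im,(int(q[0]),int(q[1])),4,(0,0,255),-1)
cv2.imwrite("pics/above.png",im[300:900,300:1000])
E
```

```text
shift [-0.5166 -0.6145  0.0613] turn [-1.00e-04  0.00e+00  9.67e-01] | now [0.2095 0.5622 0.2313] F [-0.5  0.8  0.6] op 0.996 t 0.6 q [ 1.13  0.13  1.49 -0.    1.52 -0.09]
```

View pics/above.png

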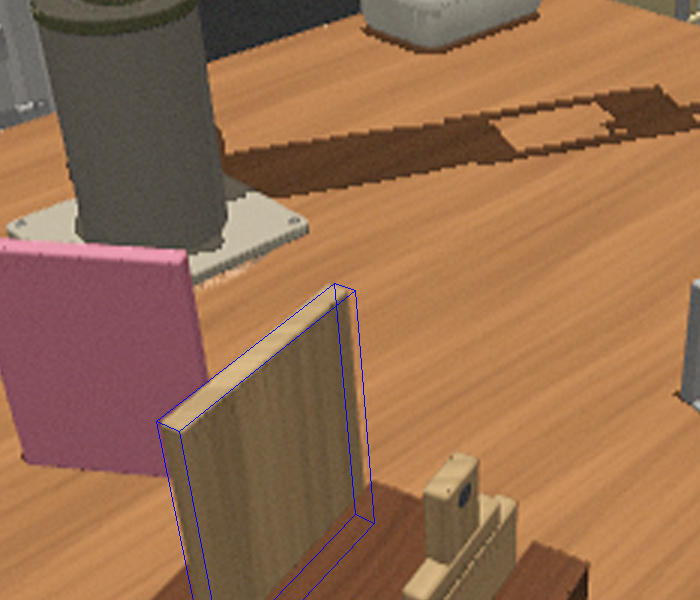

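The call was refused because every row needs all its keys. The arm hasn't moved, and the board model still fits to about 3 mm. Resending in full.

Emit:
{"name": "step_arm", "arguments": {
  "rows": [
    {"x":0,"y":0,"z":-0.034,"wx":0,"wy":0,"wz":0,"jaw":0.6},
    {"x":-0.517,"y":-0.6145,"z":-0.034,"wx":0,"wy":0,"wz":0.967,"jaw":0.6},
    {"x":-0.517,"y":-0.6145,"z":-0.034,"wx":0,"wy":0,"wz":0.967,"jaw":0.6},
    {"x":-0.517,"y":-0.6145,"z":-0.034,"wx":0,"wy":0,"wz":0.967,"jaw":0.6},
    {"x":-0.517,"y":-0.6145,"z":-0.034,"wx":0,"wy":0,"wz":0.967,"jaw":0.6},
    {"x":-0.517,"y":-0.6145,"z":-0.034,"wx":0,"wy":0,"wz":0.967,"jaw":0.6},
    {"x":-0.517,"y":-0.6145,"z":-0.034,"wx":0,"wy":0,"wz":0.967,"jaw":0.6},
    {"x":-0.517,"y":-0.6145,"z":-0.034,"wx":0,"wy":0,"wz":0.967,"jaw":0.6},
    {"x":-0.517,"y":-0.6145,"z":-0.034,"wx":0,"wy":0,"wz":0.967,"jaw":0.6},
    {"x":-0.517,"y":-0.6145,"z":-0.034,"wx":0,"wy":0,"wz":0.967,"jaw":0.6},
    {"x":-0.517,"y":-0.6145,"z":-0.034,"wx":0,"wy":0,"wz":0.967,"jaw":0.6},
    {"x":-0.517,"y":-0.6145,"z":-0.034,"wx":0,"wy":0,"wz":0.967,"jaw":0.6},
    {"x":-0.517,"y":-0.6145,"z":-0.034,"wx":0,"wy":0,"wz":0.967,"jaw":0.6},
    {"x":-0.517,"y":-0.6145,"z":-0.034,"wx":0,"wy":0,"wz":0.967,"jaw":0.6},
    {"x":-0.517,"y":-0.6145,"z":-0.034,"wx":0,"wy":0,"wz":0.967,"jaw":0.6},
    {"x":-0.517,"y":-0.6145,"z":-0.034,"wx":0,"wy":0,"wz":0.967,"jaw":0.6},
    {"x":-0.517,"y":-0.6145,"z":-0.034,"wx":0,"wy":0,"wz":0.967,"jaw":0.6},
    {"x":-0.517,"y":-0.6145,"z":-0.034,"wx":0,"wy":0,"wz":0.967,"jaw":0.6}
  ]
}}

```text
clock: 2.9
ee_pos: [0.4794, -0.1932, 0.2658]
ee_rot: [0.0, 0.614, 0.789, 0.0]
force: [0.5, -0.9, 0.2]
opening: 0.799
```

```bash
python3 - <<'E'
from h import *
tgt([.479,-.194,.17],.247)
p=eyes.read_camera("scene")
im=cv2.resize(p["image"],None,fx=3,fy=3,interpolation=cv2.INTER_CUBIC)
q=proj(p,[status.state()["ee_pos"]])[0]*3;cv2.circle(im,(int(q[0]),int(q[1])),4,(0,0,255),-1)
cv2.imwrite("pics/above2.png",im[300:900,300:1000])
E
```

```text
shift [-0.0007 -0.0007  0.0958] turn [0.0007 0.0005 0.0016] | now [ 0.4794 -0.1932  0.2658] F [ 0.5 -0.9  0.2] op 0.799 t 2.9 q [-0.48 -0.11  1.67  0.    1.58 -0.73]
```

View pics/above2.png

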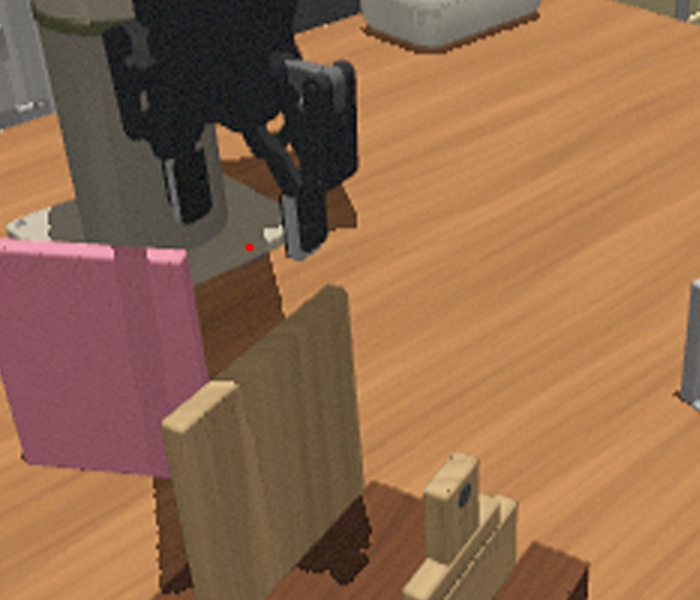

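The gripper straddles the board's top edge, with the TCP at about (249,247) in the crop, above its centre. I'll descend and close.

Emit:
{"name": "step_arm", "arguments": {
  "rows": [
    {"x":-0.001,"y":-0.001,"z":0.05,"wx":0,"wy":0,"wz":0,"jaw":0.6},
    {"x":-0.001,"y":-0.001,"z":0.085,"wx":0,"wy":0,"wz":0,"jaw":0.6},
    {"x":-0.001,"y":-0.001,"z":0.096,"wx":0,"wy":0,"wz":0,"jaw":0.6},
    {"x":-0.001,"y":-0.001,"z":0.096,"wx":0,"wy":0,"wz":0,"jaw":0},
    {"x":-0.001,"y":-0.001,"z":0.096,"wx":0,"wy":0,"wz":0,"jaw":-0.3},
    {"x":-0.001,"y":-0.001,"z":0.096,"wx":0,"wy":0,"wz":0,"jaw":-0.5},
    {"x":-0.001,"y":-0.001,"z":0.096,"wx":0,"wy":0,"wz":0,"jaw":-1},
    {"x":-0.001,"y":-0.001,"z":0.096,"wx":0,"wy":0,"wz":0,"jaw":-1},
    {"x":-0.001,"y":-0.001,"z":0.096,"wx":0,"wy":0,"wz":0,"jaw":-1},
    {"x":-0.001,"y":-0.001,"z":0.096,"wx":0,"wy":0,"wz":0,"jaw":-1}
  ],
  "grip_force": 40
}}

```text
clock: 4.2
ee_pos: [0.4793, -0.1959, 0.1709]
ee_rot: [0.001, 0.615, 0.789, 0.0]
force: [-1.1, 0.9, 6.7]
opening: 0.183
```

Gripped: opening 0.183 is about 15.6 mm. Lifting straight up.

Emit:
{"name": "step_arm", "arguments": {
  "rows": [
    {"x":0,"y":0,"z":-0.02,"wx":0,"wy":0,"wz":0,"jaw":-1},
    {"x":0,"y":0,"z":-0.045,"wx":0,"wy":0,"wz":0,"jaw":-1},
    {"x":0,"y":0,"z":-0.09,"wx":0,"wy":0,"wz":0,"jaw":-1},
    {"x":0,"y":0,"z":-0.135,"wx":0,"wy":0,"wz":0,"jaw":-1},
    {"x":0,"y":0,"z":-0.135,"wx":0,"wy":0,"wz":0,"jaw":-1},
    {"x":0,"y":0,"z":-0.135,"wx":0,"wy":0,"wz":0,"jaw":-1}
  ],
  "grip_force": 60
}}

```text
clock: 4.95
ee_pos: [0.4783, -0.1952, 0.3033]
ee_rot: [-0.001, 0.615, 0.789, -0.0]
force: [0.0, -0.9, -2.3]
opening: 0.176
```

```bash
python3 - <<'E'
from h import *
from scipy.optimize import least_squares
S=eyes.read_camera("scene");T=eyes.read_camera("top")
s3=lambda u,v:(310+u/3,150+(v-300)/3); t3=lambda u,v:(100+u/3,105+v/3)
obs=[(S,[-.15,0,.11],s3(66,438)),(S,[-.15,0,0],s3(60,552)),(S,[.15,0,.11],s3(314,325)),(S,[.15,0,0],s3(290,432)),(S,[.15,-.085,.018],s3(380,458)),
(T,[.15,-.085,.018],t3(80,45)),(T,[-.15,-.085,.018],t3(386,94)),(T,[-.15,-.065,.018],t3(382,114)),(T,[-.15,0,.11],t3(355,162)),(T,[.15,0,.11],t3(17,104))]
f=lambda v:np.concatenate([(proj(p,W(v,P))[0]-np.array(uv)) for p,P,uv in obs])
r=least_squares(f,[.56,.294,1.42],loss="soft_l1",f_scale=.5);g=r.x;print(g.round(4),r.fun.round(1))
out=np.zeros((600,800,3),np.uint8)
def crop(p,x,y,w,h,oy,s):
    im=cv2.resize(p["image"],None,fx=s,fy=s,interpolation=cv2.INTER_CUBIC)
    draw(im,p,g,box(-.15,.15,0,.015,0,.11),(0,0,255),s);draw(im,p,g,box(-.15,.15,-.085,-.065,0,.018),(0,255,0),s)
    out[oy:oy+h*s,0:w*s]=im[y*s:(y+h)*s,x*s:(x+w)*s]
crop(T,95,110,150,60,0,4);crop(S,315,150,130,90,240,4)
cv2.imwrite("pics/guard.png",out)
a=.04;th=.30;print(status.state()["force"])
E
```

```text
[0.56   0.2917 1.407 ] [-0.5 -0.7 -2.5  0.3  0.1 -0.4  0.1 -0.4 -0.6 -0.7 -0.3 -2.3 -0.3 -0.5
 -0.3 -0.4  0.1  0.   0.4 -0.9]
[ 1.31692905 -0.20349674 -3.29256937]
```

View pics/guard.png

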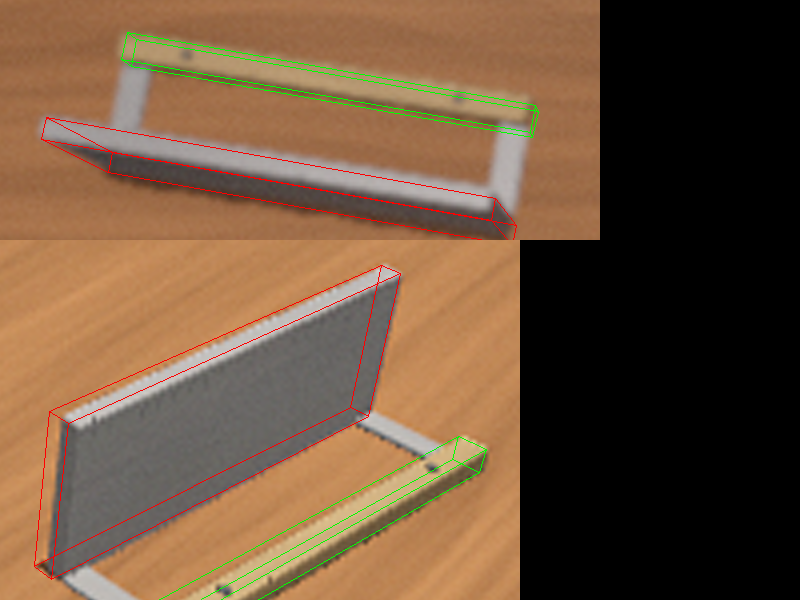

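The yaw is slightly over-tilted in this overlay (the strip's right end is about 1.5 px low). I take the guard as [0.562, 0.293, 1.42], good to about 2 mm, and compute the hover pose above the gap.

```bash
cat >> h.py <<'E'
g=[.562,.293,1.42]
def place(a,th,z0,d=.161):
    y=-a+d*np.sin(th)-.008*np.cos(th);z=z0+d*np.cos(th)+.008*np.sin(th)
    P=W(g,[0,y,z])[0];print("a",a,"th",th,"z0",z0,"P",P.round(4));tgt(P,g[2]-np.pi/2,-th)
E
python3 -c "
from h import *
place(.042,.30,.14)"
```

```text
a 0.042 th 0.3 z0 0.14 P [0.564  0.2927 0.2962]
shift [0.4517 0.2028 0.0064] turn [-0.2991 -0.0615  0.3945] | now [ 0.4778 -0.1949  0.3021] F [ 1.3 -0.2 -3.3] op 0.175 t 5.05 q [-0.49 -0.11  1.61 -0.    1.65 -0.73]
```

Emit:
{"name": "step_arm", "arguments": {
  "rows": [
    {"x":0.04,"y":0.018,"z":-0.015,"wx":0,"wy":0,"wz":0.04,"jaw":-1},
    {"x":0.08,"y":0.036,"z":-0.015,"wx":0,"wy":0,"wz":0.08,"jaw":-1},
    {"x":0.12,"y":0.054,"z":-0.015,"wx":0,"wy":0,"wz":0.12,"jaw":-1},
    {"x":0.16,"y":0.072,"z":-0.015,"wx":0,"wy":0,"wz":0.16,"jaw":-1},
    {"x":0.2,"y":0.09,"z":-0.015,"wx":0,"wy":0,"wz":0.2,"jaw":-1},
    {"x":0.24,"y":0.108,"z":-0.015,"wx":-0.05,"wy":-0.01,"wz":0.24,"jaw":-1},
    {"x":0.28,"y":0.126,"z":-0.015,"wx":-0.1,"wy":-0.02,"wz":0.28,"jaw":-1},
    {"x":0.32,"y":0.144,"z":-0.015,"wx":-0.15,"wy":-0.03,"wz":0.32,"jaw":-1},
    {"x":0.36,"y":0.162,"z":-0.015,"wx":-0.2,"wy":-0.04,"wz":0.36,"jaw":-1},
    {"x":0.4,"y":0.18,"z":-0.01,"wx":-0.25,"wy":-0.05,"wz":0.394,"jaw":-1},
    {"x":0.43,"y":0.193,"z":0,"wx":-0.28,"wy":-0.058,"wz":0.3945,"jaw":-1},
    {"x":0.452,"y":0.203,"z":0.006,"wx":-0.299,"wy":-0.0615,"wz":0.3945,"jaw":-1},
    {"x":0.452,"y":0.203,"z":0.006,"wx":-0.299,"wy":-0.0615,"wz":0.3945,"jaw":-1},
    {"x":0.452,"y":0.203,"z":0.006,"wx":-0.299,"wy":-0.0615,"wz":0.3945,"jaw":-1}
  ]
}}

```text
clock: 6.8
ee_pos: [0.5644, 0.2919, 0.2969]
ee_rot: [0.115, 0.75, 0.645, 0.097]
force: [0.6, -0.4, -3.3]
opening: 0.178
```

```bash
cat > look.py <<'E'
from h import *
import sys
a,th,z0,d,n=[float(v) for v in sys.argv[1:5]]+[sys.argv[5]]
S=eyes.read_camera("scene");T=eyes.read_camera("top")
s=status.state();q=s["ee_rot"];R=Ro.from_quat([q[1],q[2],q[3],q[0]]).as_matrix()
B=np.array(s["ee_pos"])
def held(x): return B+np.array(x)@R.T
bb=np.array(box(-.075,.075,-.008,.008,-.029,.161))  # tool axes
out=np.zeros((600,800,3),np.uint8)
def crop(p,x,y,w,h,ox,oy,k):
    im=cv2.resize(p["image"],None,fx=k,fy=k,interpolation=cv2.INTER_CUBIC)
    draw(im,p,g,box(-.15,.15,0,.015,0,.11),(0,0,255),k);draw(im,p,g,box(-.15,.15,-.085,-.065,0,.018),(0,255,0),k)
    if s["opening"]<.25:draw(im,p,[0,0,0],held(bb),(255,0,0),k)
    out[oy:oy+h*k,ox:ox+w*k]=im[y*k:(y+h)*k,x*k:(x+w)*k]
crop(T,90,100,130,150,0,0,3);crop(S,305,80,135,170,395,0,3)
cv2.imwrite(f"pics/{n}.png",out)
place(a,th,z0,d)
E
python3 look.py .042 .30 .015 .161 hover
```

```text
a 0.042 th 0.3 z0 0.015 P [0.564  0.2927 0.1712]
shift [ 0.0011 -0.0389  0.1208] turn [ 0.0028  0.0019 -0.0004] | now [0.565  0.2916 0.2981] F [ 0.1 -0.1 -3.3] op 0.175 t 6.9 q [ 0.5  -0.02  1.55 -0.19  1.37  0.67]
```

View pics/hover.png

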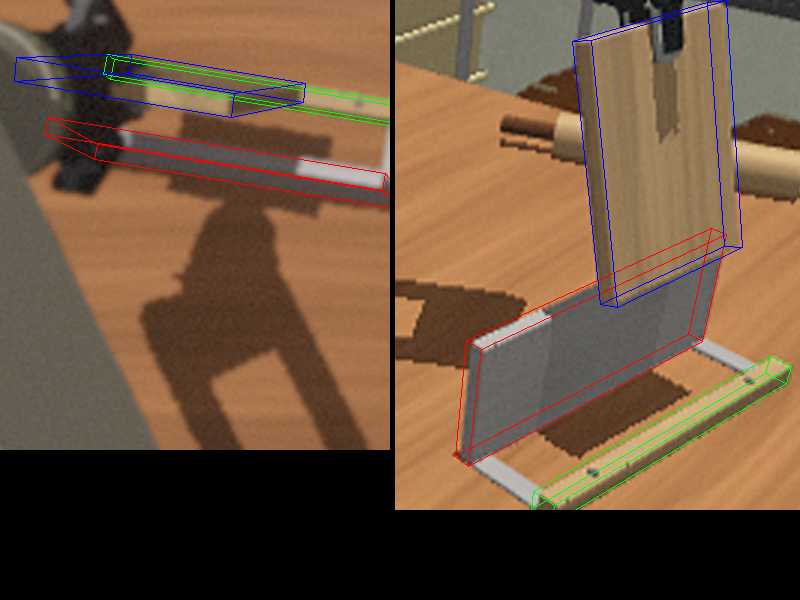

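The board is held square above the gap and the wall and strip overlays agree. Lowering vertically to about 10 mm above the bench.

Emit:
{"name": "step_arm", "arguments": {
  "rows": [
    {"x":0,"y":-0.01,"z":0.03,"wx":0,"wy":0,"wz":0,"jaw":-1},
    {"x":0,"y":-0.02,"z":0.062,"wx":0,"wy":0,"wz":0,"jaw":-1},
    {"x":0.001,"y":-0.03,"z":0.093,"wx":0,"wy":0,"wz":0,"jaw":-1},
    {"x":0.001,"y":-0.037,"z":0.115,"wx":0.002,"wy":0.001,"wz":0,"jaw":-1},
    {"x":0.001,"y":-0.039,"z":0.121,"wx":0.002,"wy":0.001,"wz":0,"jaw":-1},
    {"x":0.001,"y":-0.039,"z":0.121,"wx":0.002,"wy":0.001,"wz":0,"jaw":-1}
  ]
}}

```text
clock: 7.65
ee_pos: [0.5643, 0.2931, 0.1717]
ee_rot: [0.114, 0.75, 0.644, 0.098]
force: [0.2, -0.3, -2.0]
opening: 0.172
```

```bash
python3 look.py .042 .30 .0 .161 low
```

```text
a 0.042 th 0.3 z0 0.0 P [0.564  0.2927 0.1562]
shift [-0.0012 -0.0058  0.0159] turn [ 0.0034 -0.0012 -0.0005] | now [0.565  0.2937 0.1731] F [ 0.6 -0.6 -2.6] op 0.18 t 7.75 q [ 0.5   0.05  1.71 -0.2   1.14  0.72]
```

View pics/low.png

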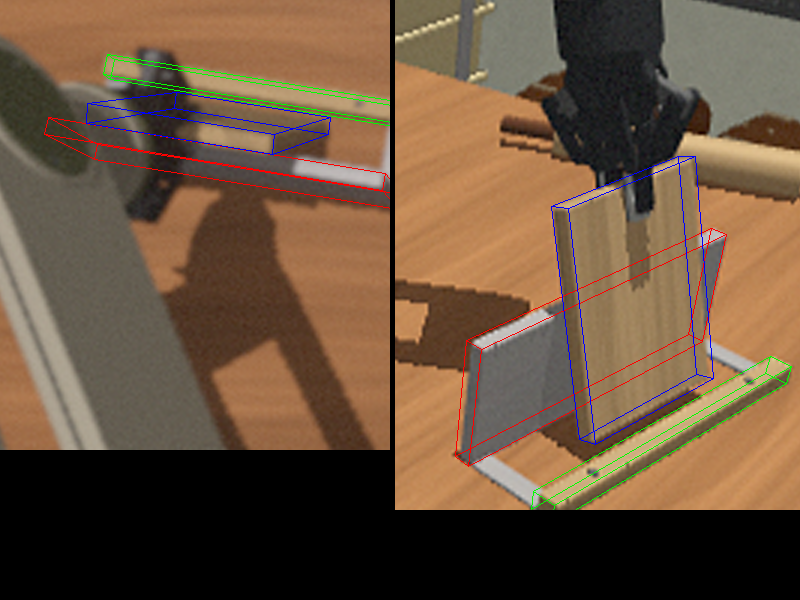

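The foot hangs inside the gap behind the strip. I'll creep down to the bench.

Emit:
{"name": "step_arm", "arguments": {
  "rows": [
    {"x":0,"y":-0.002,"z":0.005,"wx":0,"wy":0,"wz":0,"jaw":-1},
    {"x":0,"y":-0.0035,"z":0.01,"wx":0,"wy":0,"wz":0,"jaw":-1},
    {"x":0,"y":-0.0045,"z":0.013,"wx":0,"wy":0,"wz":0,"jaw":-1},
    {"x":0,"y":-0.0055,"z":0.0155,"wx":0,"wy":0,"wz":0,"jaw":-1},
    {"x":0,"y":-0.0055,"z":0.0155,"wx":0,"wy":0,"wz":0,"jaw":-1}
  ]
}}

```text
clock: 8.38
ee_pos: [0.5642, 0.2939, 0.1562]
ee_rot: [0.114, 0.75, 0.644, 0.099]
force: [-2.0, -0.4, 4.8]
opening: 0.175
```

```bash
python3 -c "
from h import *
place(.042,.3,0);place(.042,.355,0)"
```

```text
a 0.042 th 0.3 z0 0 P [0.564  0.2927 0.1562]
shift [-0.0012  0.      0.    ] turn [ 0.0033 -0.0007  0.0002] | now [0.5642 0.2939 0.1562] F [-2.  -0.4  4.8] op 0.175 t 8.375 q [ 0.5   0.06  1.73 -0.2   1.11  0.72]
a 0.042 th 0.355 z0 0 P [0.5556 0.294  0.1537]
shift [-0.0012 -0.0088 -0.0002] turn [-0.0517 -0.0007  0.0001] | now [0.5642 0.2939 0.1562] F [-2.  -0.4  4.8] op 0.175 t 8.375 q [ 0.5   0.06  1.73 -0.2   1.11  0.72]
```

The bench is touched (Fz went from -3 to +4.8 N). Now I'll tilt about the foot toward the wall.

Emit:
{"name": "step_arm", "arguments": {
  "rows": [
    {"x":0,"y":-0.0022,"z":0,"wx":-0.013,"wy":0,"wz":0,"jaw":-1},
    {"x":0,"y":-0.0044,"z":0,"wx":-0.026,"wy":0,"wz":0,"jaw":-1},
    {"x":0,"y":-0.0066,"z":0,"wx":-0.039,"wy":0,"wz":0,"jaw":-1},
    {"x":0,"y":-0.0088,"z":0,"wx":-0.052,"wy":0,"wz":0,"jaw":-1},
    {"x":0,"y":-0.0088,"z":0,"wx":-0.052,"wy":0,"wz":0,"jaw":-1}
  ]
}}

```text
clock: 9.0
ee_pos: [0.5572, 0.2951, 0.1541]
ee_rot: [0.135, 0.746, 0.642, 0.117]
force: [7.6, -2.6, 1.8]
opening: 0.177
```

```bash
python3 look.py .042 .372 0 .161 lean
```

```text
a 0.042 th 0.372 z0 0.0 P [0.553  0.2944 0.1529]
shift [-0.0013 -0.0042 -0.0003] turn [-0.0132 -0.0015  0.0003] | now [0.5572 0.295  0.1541] F [ 7.6 -2.1  3.4] op 0.179 t 9.1 q [ 0.53  0.02  1.79 -0.26  1.06  0.78]
```

View pics/lean.png

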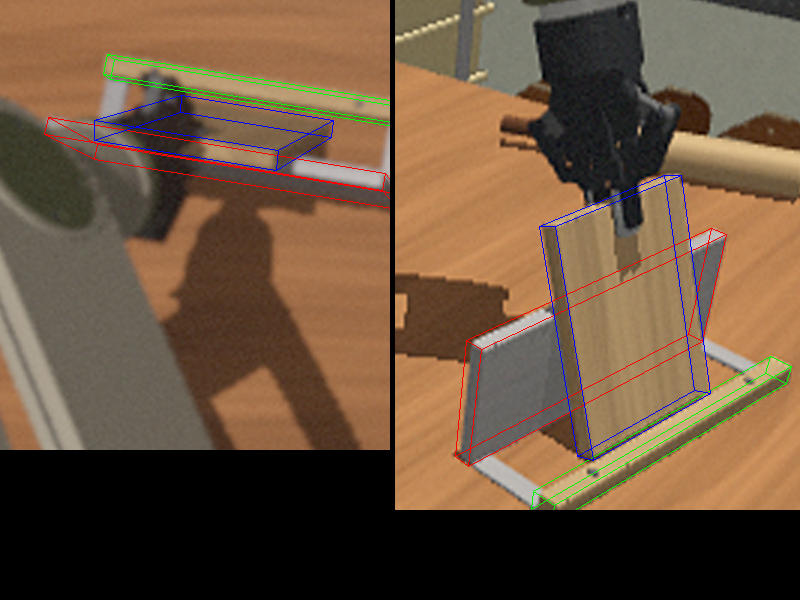

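The wall pushes back with about 8 N, so the board rests on both the bench and the wall. Releasing gently, then backing off along the tool axis.

Emit:
{"name": "step_arm", "arguments": {
  "rows": [
    {"x":0,"y":0,"z":0,"wx":0,"wy":0,"wz":0,"jaw":-0.6},
    {"x":0,"y":0,"z":0,"wx":0,"wy":0,"wz":0,"jaw":-0.5},
    {"x":0,"y":0,"z":0,"wx":0,"wy":0,"wz":0,"jaw":-0.4},
    {"x":0,"y":0,"z":0,"wx":0,"wy":0,"wz":0,"jaw":-0.2},
    {"x":0,"y":0,"z":0,"wx":0,"wy":0,"wz":0,"jaw":-0.1},
    {"x":0,"y":0,"z":0,"wx":0,"wy":0,"wz":0,"jaw":0},
    {"x":0,"y":0,"z":0,"wx":0,"wy":0,"wz":0,"jaw":0}
  ],
  "grip_force": 20
}}

```text
clock: 9.98
ee_pos: [0.5551, 0.2949, 0.1521]
ee_rot: [0.133, 0.746, 0.642, 0.114]
force: [-0.4, -0.1, -0.2]
opening: 0.501
```

Emit:
{"name": "step_arm", "arguments": {
  "rows": [
    {"x":0,"y":0,"z":-0.015,"wx":0,"wy":0,"wz":0,"jaw":0},
    {"x":0,"y":0,"z":-0.035,"wx":0,"wy":0,"wz":0,"jaw":0},
    {"x":0,"y":0,"z":-0.07,"wx":0,"wy":0,"wz":0,"jaw":0},
    {"x":0,"y":0,"z":-0.11,"wx":0,"wy":0,"wz":0,"jaw":0},
    {"x":0,"y":0,"z":-0.15,"wx":0,"wy":0,"wz":0,"jaw":0},
    {"x":0,"y":0,"z":-0.15,"wx":0,"wy":0,"wz":0,"jaw":0},
    {"x":0,"y":0,"z":-0.15,"wx":0,"wy":0,"wz":0,"jaw":0}
  ]
}}

```text
clock: 10.85
ee_pos: [0.5036, 0.3029, 0.2938]
ee_rot: [0.133, 0.746, 0.642, 0.115]
force: [-0.6, -0.0, 0.5]
opening: 0.501
```

```bash
cat > fin.py <<'E'
from h import *
S=eyes.read_camera("scene");im=S["image"]
def lean(p,im,a,col):
    th=np.arctan2(a,.11);c,s=np.cos(th),np.sin(th);k=3
    b=[[x,-a+h*s+n*c,h*c-n*s] for x in(-.075,.075) for n in(-.016,0) for h in(0,.19)]
    draw(im,p,g,b,col,k)
im=cv2.resize(im,None,fx=3,fy=3,interpolation=cv2.INTER_CUBIC)
raw=im[360:780,900:1320].copy();lean(S,im,.042,(255,0,0));draw(im,S,g,box(-.15,.15,-.085,-.065,0,.018),(0,255,0),3);draw(im,S,g,box(-.15,.15,0,.015,0,.11),(0,0,255),3)
cv2.imwrite("pics/fin.png",cv2.resize(np.hstack([raw,im[360:780,900:1320]]),(800,400)))
s=status.state();print(s["clock"],s["ee_pos"],s["force"],s["opening"])
E
python3 fin.py
```

```text
10.9 [0.50336875 0.30261963 0.29251559] [-0.17799626 -0.83922061 -0.03980574] 0.4977803008623344
```

View pics/fin.png

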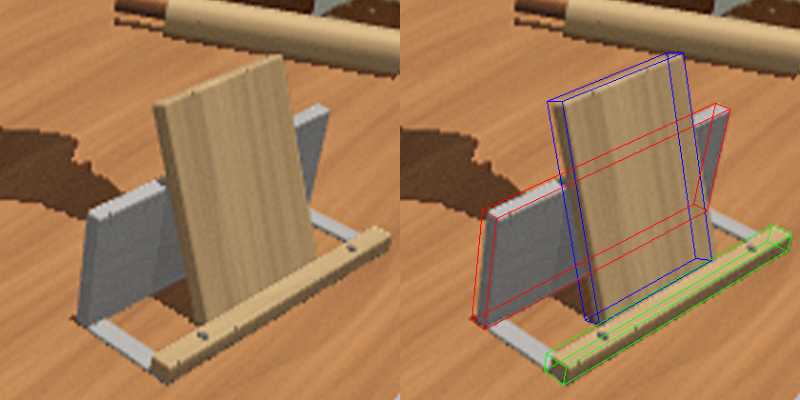

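The board leans on the wall near its middle with its foot behind the strip, matching the predicted pose. I'll check stability over a second, then hand in.

Emit:
{"name": "step_arm", "arguments": {
  "rows": [
    {"x":0,"y":0,"z":-0.02,"wx":0,"wy":0,"wz":0,"jaw":0},
    {"x":0,"y":0,"z":-0.02,"wx":0,"wy":0,"wz":0,"jaw":0},
    {"x":0,"y":0,"z":-0.02,"wx":0,"wy":0,"wz":0,"jaw":0},
    {"x":0,"y":0,"z":-0.02,"wx":0,"wy":0,"wz":0,"jaw":0},
    {"x":0,"y":0,"z":-0.02,"wx":0,"wy":0,"wz":0,"jaw":0},
    {"x":0,"y":0,"z":-0.02,"wx":0,"wy":0,"wz":0,"jaw":0}
  ]
}}

```text
clock: 11.65
ee_pos: [0.4969, 0.3037, 0.3113]
ee_rot: [0.133, 0.746, 0.642, 0.114]
force: [-0.8, -0.1, 0.7]
opening: 0.503
```

```bash
cp pics/fin.png pics/fin_a.png; python3 fin.py; python3 - <<'E'
from h import *
a=cv2.imread("pics/fin_a.png")[:,:400].astype(int);b=cv2.imread("pics/fin.png")[:,:400].astype(int)
d=np.abs(a-b).mean(2);print("board region change, mean/99%:",d[50:330,150:330].mean(),np.percentile(d[50:330,150:330],99))
p=eyes.read_camera("scene")
for t in("board","paddle"):print(t,[(np.round(r["centre"],1),round(r["conf"],2)) for r in finder.look_for(t,p)[:2]])
E
```

```text
11.7 [0.49688981 0.30371722 0.31137639] [0.50195947 0.21737284 0.19201517] 0.49817758899757314
board region change, mean/99%: 1.7425661375661374 5.333333333333333
board [(array([381.9, 185.1]), 0.59), (array([131.8, 219.6]), 0.58)]
paddle [(array([247.3, 293.6]), 0.95)]
```

The board hasn't moved (the change is only image noise), and the paddle is where it was.

```bash
python3 -c "
from bench import bot
print(bot.job_done())"
```

```text
the job is handed in; nothing more can be done
None
```

The rectangular board is out of the rack and leaning against the steel wall, near its middle. Its foot is on the bench in the gap, nearer the strip than the wall. I handed the job in at about 11.7 s.

- **Placing:** I lowered the board until the bench took its weight, with about 5 N upward on the tool. I then tilted it back until the wall pushed back with about 8 N, and only then opened the fingers. The highest tool force in the readings I took between moves was about 8 N.
- **Final pose:** in the scene picture the board matches the predicted lean. By that model, the foot's centre is about 15 mm from the strip and 50 mm from the wall, leaning at about 21 degrees. The guard's position was fitted only to about 2–3 mm, so these distances carry that error.
- **Stability:** the arm was clear, and the board area did not change over 0.8 s beyond image noise.
- **Other objects:** the paddle was detected within 1.5 pixels of where it started. I never moved near the pink look-alike.
- **Refused or disagreeing:** my first move call was refused because its rows lacked some keys, and nothing moved. In the last picture the network gave almost equal confidence to our board (0.59) and the pink look-alike (0.58), so I relied on the overlay to confirm the placing.

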